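# Secure the drop link with a linch pin

## Task

The drop link hangs on the bracket's stud with nothing to keep it on. Take the linch pin (the one with the wire loop) out of the wooden block, push it down through the cross hole of the stud until its shoulder sits on the stud, then swing its sprung loop over the stud's domed end until it snaps underneath and lies against the pin, and let go. The stud is screwed in by a different amount each time, so feel for the hole with light pressure and never force the pin; leave the other things where they are.

Things in the scene. Friction and masses are not known exactly. Their poses are not given: they have to be found in the camera images.
- bracket: Grey steel pivot bracket, fixed; base plate 110 (x) x 120 (y) x 10 mm. Origin: centre of the plate's underside, z up. A greased steel stud, 24 mm in diameter, lies level along its x axis, 78 mm up, and points to -x, ending free in a domed nose. Link eye, washer and upright plate sit behind x = +10.5 mm and reach 98 mm up at most. Below the stud only the base plate.
- stud_root (a point): Point on the stud's top line where it comes out of the washer, 90 mm above the counter; axes as the bracket's, the stud runs to -x. Its upright cross hole (11.5 mm wide, 0.8 mm chamfer) is on the top line; the stud is screwed in more or less (but held firmly), so the hole's centre is anywhere from 11 to 32 mm from this point: feel for it, from here outward. The nose ends 18 mm beyond the hole.
- linch_pin_grip (a point): Loose linch pin, upright in a hole of the block, its shoulder on the block's top. Point: centre of its head, 20 mm above the shoulder. Head 16 mm thick along the pin's x, 18 along y, from 10 to 29 mm above the shoulder; pinch it on the x flats, between the loop's legs. z is up the pin. It goes into the stud with its x along the bracket's x, same way round (within 10 degrees). 0.2 kg.
- linch_pin_shoulder (a point): Centre of the flat underside of the pin's round collar (17 mm in diameter, under the head): it must end on the stud's top, 90 mm above the counter. Below it the shank, 10 mm in diameter, 38 mm long; its last 4 mm taper to 9 mm. The block's top is 44 mm above the counter.
- loop_bar (a point): Middle of the cross bar of the pin's wire loop (wire 4 mm, 44 mm wide over all; legs at y = -20 and +20 mm of the pin). The legs are hinged to the head 6 mm above the shoulder on an axis along the pin's y; the bar is 30.5 mm from that axis. The bow is sprung: it stretches up to 8 mm away from the hinge at 4.5 N per mm.
- loop (a joint): Loop angle, rad: 0 level to the pin's +x, 1.57 up (at the start 1.4 to 1.75), 3.14 level to -x, 4.71 straight down. It stays where left. It meets the dome near 4.0; pushed on along its arc (under 10 N) it stretches 2 to 3 mm, snaps under the stud and rests on the shank at about 4.5: closed. Two fingers 32 mm apart pass both sides of the stud and push both legs.
- pin_block: Hardwood block, fixed, 56 (x) x 118 (y) x 44 mm, with two 12 mm holes right through at y = +32 and -32 mm. Origin: centre of its underside.
- clevis_pin: Bystander: plain pin without a loop (head 18 mm in diameter, 5 mm thick) standing in the other hole of the block. Origin: underside of its head.
- grease_tin: Bystander: flat round grease tin, 73 mm in diameter, 48 mm high. Origin: centre of its underside.
- spanner: Bystander: combination spanner lying flat, 180 mm long along its y, 6 mm thick. Origin: its middle, underside.
Things that resemble listed ones, but are neither listed nor needed, are in the scene too. Of the things that look like the part that bears linch_pin_grip, the largest one is meant.

How it is judged (in metres and radians):
On the way:
1. the pin is fully down through the stud's cross hole, its shoulder on the stud, the loop not yet swung down (z of linch_pin_grip in the frame of bracket between 0.1075 and 0.1125 m and y of linch_pin_grip in the frame of bracket between -0.004 and 0.004 m and x of linch_pin_grip in the frame of bracket between -0.0245 and 0.0025 m and angle between linch_pin_grip's own z axis and vertical below 0.12 rad and value of joint loop below 3.6 rad), for 0.2 s.
At the end, for the whole second after the job is handed in: The linch pin is upright (within 0.12 rad) in the stud's cross hole (within 4 mm of the stud's centre line), its head centre 107.5 to 112.5 mm above the bracket's origin (shoulder on the stud), the loop is closed under the stud (joint above 4.42) and at rest (z of linch_pin_grip in the frame of bracket between 0.1075 and 0.1125 m and y of linch_pin_grip in the frame of bracket between -0.004 and 0.004 m and x of linch_pin_grip in the frame of bracket between -0.0245 and 0.0025 m and angle between linch_pin_grip's own z axis and vertical below 0.12 rad and value of joint loop above 4.42 rad and velocity of joint loop between -0.1 and 0.1 rad/s); the robot touches nothing.
It fails at once if the pin or its loop is forced: more than 35 N between it and the bracket or stud (contact force between linch_pin and bracket above 35 N).
It fails at once if the plain pin is pulled out or shifted by more than 15 mm (distance of clevis_pin from where it was at the start of the episode above 0.015 m).
It fails at once if the grease tin is shifted by more than 20 mm (distance of grease_tin from where it was at the start of the episode above 0.02 m).
It fails at once if the spanner is shifted by more than 20 mm (distance of spanner from where it was at the start of the episode above 0.02 m).
It also fails if it takes over 64 s, if anything falls off the work surface, if the arm or the gripper's body presses on something with over 40 N, if the wrist force passes 120 N, or if a joint passes its speed limit or range.

## Robot

A 6-joint arm with a two-finger parallel gripper is mounted at the origin on a cart in front of the work surface, level with it; the furniture and walls round the work are solid. World frame = base frame: x ahead of the robot, y to its left, z up, the work surface at z = 0. Lengths are in m, angles in degrees, forces in N, time in s.
With the tool pointing down it reaches from about 0.4 to 0.825 m from the base axis. Payload 7 kg.
Tool frame: the origin (TCP) lies midway between the tips of the shut fingers; the grasp point (between the pads) lies 19 mm behind it; x points along the fingers, z is the direction in which the jaws open and shut, and the axes are right-handed (so a half turn about x gives the same grasp; the last joint's range is limited). The gripper opens to 85 mm and grips with 20 to 120 N. Pads are 22 mm wide; open, the fingers measure 114 mm over their backs; the gripper's body (76 mm by 85 mm) begins 54 mm behind the grasp point. The pads swing forward as they close: fully open they stand 13 mm farther back than shut.
Start: joints at [-54.54, 20.546, 0.682, 0, -70.136, -16.507], TCP at [0.219, -0.638, 0.231] pointing down, gripper open.
Joint ranges: [-176.03, 176.03], [-82.01, 121.73], [-58.28, 71.71], [-173.87, 95.51], [-174.79, -0.11], [-173.66, 173.66]. Speed limits (degrees/s): [136.94, 136.94, 172.46, 180, 180, 180].

## Interface

Orientations are given as a 3x3 rotation matrix whose columns are the frame's x, y, z axes.
In Python, from station import arm gives the robot as it stands. Calls block until the motion is done:
- arm.reach(position, orientation): joint-space move of the TCP to a pose.
- arm.line_to(position, ori=None, velocity=0.15): straight line of the TCP; ori=None keeps the orientation; velocity is the mean speed in m/s.
- arm.movej(angles): joint-space move.
- arm.set_gripper(opening): finger opening in m; the grip force is fixed at half the most; returns when the fingers have stopped.
- arm.sleep(seconds).
- arm.solve_ik(position, orientation): joint angles nearest the present ones, or None.
- arm.capture(name): name is "scene" or "side" or "wrist"; returns the picture (420x560x3 uint8, blue, green, red); there is no depth.
- arm.camera_info(name): a dict with "vertical_fov" (degrees; the focal length in pixels is half the picture's height over the tangent of half this angle, whatever the lens; pixels are square), "cx", "cy" (the principal point, pixels), "extrinsics" (4x4, takes a point from camera to world coordinates); the wrist camera has in their place "hand_eye" (4x4, takes a point from camera to tool coordinates, whose origin is the TCP and whose axes are the tool frame's). Camera axes: x right, y down, z forward; pixel columns grow to the right and rows downward; lengths in m; the calibration is good to about 2 mm. The wrist camera is an equidistant fisheye: a pixel r from the principal point sees the ray r / f radians off the axis. A picture is of the moment at which its call begins: read the wrist's pose just before it. camera_info takes no time and is no camera call.
A pose or a line that the arm cannot do raises arm.MotionError and nothing moves.
- arm.close_job(): hands the job in, once; it reports no verdict.
Trained networks look in the newest picture that a camera, given by its name, has taken for a name from the list of things; names that differ only in an ending like _2 or _b are one class to them, and where a whole thing is asked for, a point or a joint stands for the part that bears it (a point fixed in the world has none). Each returns a list of dicts, best first, with "confidence" (0 to 1); they miss things now and then, are a little off and sometimes report something else, mostly with a low value. They report only what shows in the picture. A call takes as long as a camera call. They do not tell look-alikes from the thing itself.
- arm.boxes_of(camera, thing): "location" ([x, y, z] in m, in world coordinates, good to about 4 mm: the middle of the surface that is visible of it).
- arm.cut_out(camera, thing): "mask" (420x560 bool, what is visible of it).
- arm.place_of(camera, thing): "location" ([x, y, z] in m, in world coordinates, good to about 4 mm: a listed point, or the origin of a listed thing).
Readings, each from a call of its own:
- arm.current_time_s(): time.
- arm.current_q(): joint angles.
- arm.current_joint_vel(): joint speeds.
- arm.current_effort(): joint torques, N m.
- arm.current_ee_pos(): TCP position.
- arm.current_tcp_rot(): TCP orientation.
- arm.current_ft_force(): force on the tool from outside, world axes, zero at the start.
- arm.current_ft_torque(): the same for the moment, N m.
- arm.current_finger_gap(): finger opening in m.
Only numpy, scipy, OpenCV 4.12 (cv2) and the standard library are available. Lean on these libraries where they do the work, as an engineer would, in place of code of your own. Each camera call takes 0.05 s, during which the arm holds its last target.

## Working session

There is one attempt and no reset: what is moved stays moved. The work goes in short steps, each a Python script; the robot and the scene stay as the last script left them, time stands still between calls to the robot, and variables do not carry over. Pictures are saved under pics/ and viewed, and the job is handed in when it is done.

```bash
ls; mkdir -p pics
cat > h.py <<'E'
from station import arm
import numpy as np, cv2
def save(n,f): 
    im=np.array(arm.capture(n)); cv2.imwrite('pics/'+f,im); return im
def proj(ci,p):
    E=np.array(ci['extrinsics']); c=np.linalg.inv(E)@np.r_[p,1]
    f=210/np.tan(np.radians(ci['vertical_fov']/2)); return ci['cx']+f*c[0]/c[2], ci['cy']+f*c[1]/c[2]
def ray(ci,u,v):
    E=np.array(ci['extrinsics']); f=210/np.tan(np.radians(ci['vertical_fov']/2))
    d=E[:3,:3]@np.array([(u-ci['cx'])/f,(v-ci['cy'])/f,1]); return E[:3,3],d/np.linalg.norm(d)
E
python3 - <<'E'
from h import *
for c in ['scene','side','wrist']:
    save(c,c+'0.png')
    ci=arm.camera_info(c); print(c,{k:np.round(v,4).tolist() for k,v in ci.items()})
for c in ['scene','side']:
    for t in ['bracket','stud_root','linch_pin_grip','linch_pin_shoulder','loop_bar','pin_block','clevis_pin','grease_tin','spanner']:
        r=arm.place_of(c,t); print(c,t,[(np.round(x['location'],3).tolist(),round(x['confidence'],2)) for x in r])
print(arm.current_time_s(), arm.current_tcp_rot(), arm.current_ft_force())
E
```

```text
pics
scene {'vertical_fov': 54.8068, 'cx': 276.9388, 'cy': 208.9995, 'extrinsics': [[0.503, -0.3518, 0.7895, -0.1472], [-0.8642, -0.1922, 0.465, -0.5933], [-0.0118, -0.9162, -0.4007, 0.4218], [0.0, 0.0, 0.0, 1.0]]}
side {'vertical_fov': 46.2009, 'cx': 287.3831, 'cy': 210.62, 'extrinsics': [[-0.8309, -0.3753, 0.4109, 0.1693], [-0.5561, 0.5337, -0.6371, 0.3739], [0.0198, -0.7578, -0.6522, 0.6555], [0.0, 0.0, 0.0, 1.0]]}
wrist {'vertical_fov': 65.7065, 'cx': 280.2107, 'cy': 215.3889, 'hand_eye': [[-0.0006, -0.2856, 0.9583, -0.1423], [0.0003, -0.9583, -0.2856, 0.0728], [1.0, 0.0001, 0.0007, 0.0012], [0.0, 0.0, 0.0, 1.0]]}
scene bracket [([0.518, -0.056, 0.0], 0.88)]
scene stud_root [([0.528, -0.056, 0.085], 0.84)]
scene linch_pin_grip [([0.487, -0.332, 0.063], 0.82), ([0.561, -0.42, 0.026], 0.5), ([0.382, -0.29, 0.019], 0.48)]
scene linch_pin_shoulder [([0.559, -0.403, 0.02], 0.69), ([0.391, -0.302, 0.023], 0.68), ([0.491, -0.332, 0.044], 0.65)]
scene loop_bar [([0.489, -0.332, 0.081], 0.58), ([0.559, -0.406, 0.002], 0.49)]
scene pin_block [([0.492, -0.298, 0.005], 0.76), ([0.517, -0.054
[... 228 characters left out ...]
.53, -0.057, 0.089], 0.62)]
side linch_pin_grip [([0.494, -0.332, 0.065], 0.5), ([0.378, -0.291, 0.022], 0.5)]
side linch_pin_shoulder [([0.488, -0.333, 0.046], 0.67), ([0.397, -0.297, 0.02], 0.57), ([0.557, -0.407, 0.025], 0.41)]
side loop_bar [([0.492, -0.332, 0.078], 0.62), ([0.558, -0.408, -0.002], 0.35)]
side pin_block [([0.496, -0.301, 0.001], 0.96)]
side clevis_pin [([0.499, -0.266, 0.048], 0.44)]
side grease_tin [([0.627, -0.214, -0.002], 0.68)]
side spanner [([0.377, -0.132, 0.002], 0.88)]
1.05 [[-3.88406816e-06 -9.45793948e-01 -3.24767314e-01]
 [-1.56923830e-06 -3.24767314e-01  9.45793948e-01]
 [-1.00000000e+00  4.18316547e-06 -2.22757708e-07]] [ 0.33759528 -0.18894222  0.26005093]
```

View pics/scene0.png

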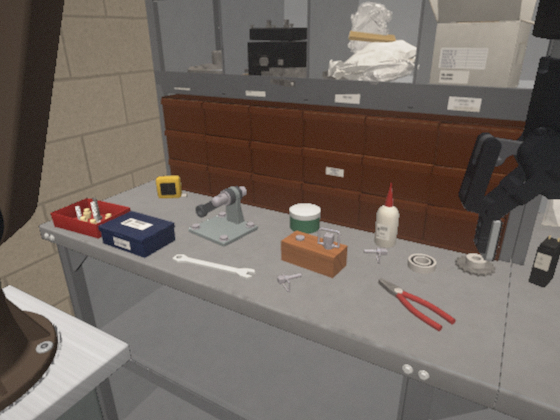

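View pics/side0.png

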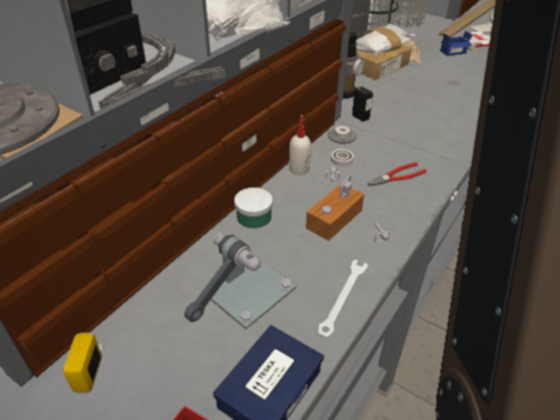

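View pics/wrist0.png

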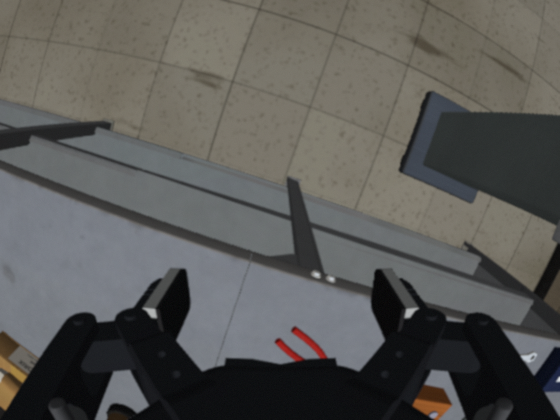

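The linch pin could be taken for one of three things. They are the one standing in the block (scene 330,238 / side 346,186), one lying down at scene (289,279), and one lying down at scene (376,253). The description says upright in the block and the largest, so I choose the first. I'll check it in a crop.

Run:
```python
import cv2,numpy as np
a=cv2.imread('pics/scene0.png');b=cv2.imread('pics/side0.png')
r=lambda i,x0,y0,x1,y1:cv2.resize(i[y0:y1,x0:x1],(400,300),interpolation=cv2.INTER_CUBIC)
o=np.vstack([np.hstack([r(a,270,220,390,310),r(a,180,170,280,245)]),np.hstack([r(b,300,165,400,240),r(b,180,220,308,316)])])
cv2.imwrite('pics/crop1.png',o)
```

```text
(no output)
```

View pics/crop1.png

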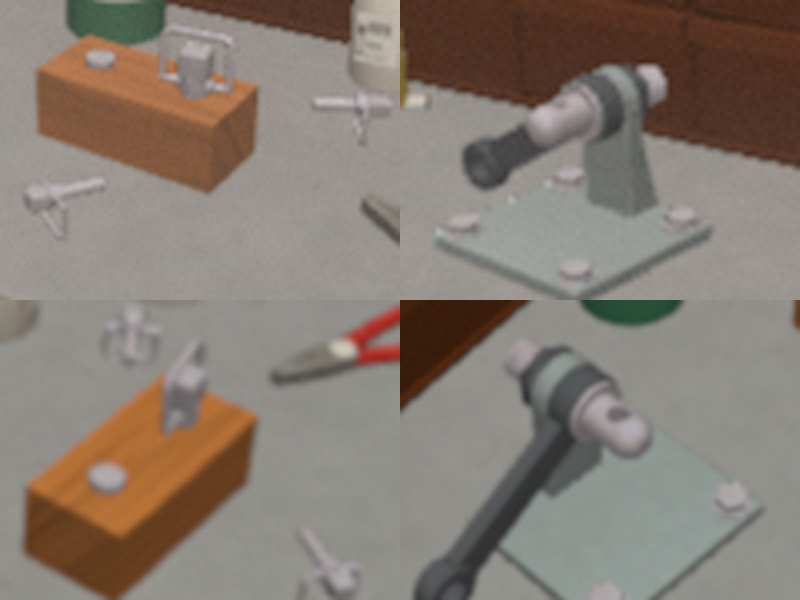

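Run:
```python
from h import *
def pl(ci,u,v,z):
    o,d=ray(ci,u,v); return o+d*(z-o[2])/d[2]
s=arm.camera_info('scene');b=arm.camera_info('side')
f=lambda x,y,x0,y0,k,ox,oy:(x0+(x-ox)*k,y0+(y-oy)*k)
sb=lambda x,y:f(x,y,180,170,.25,400,0)
sk=lambda x,y:f(x,y,270,220,.3,0,0)
bk=lambda x,y:f(x,y,300,165,.25,0,300)
bb=lambda x,y:f(x,y,180,220,.32,400,300)
def P(ci,fn,pts,z,n):
    q=[pl(ci,*fn(*p),z) for p in pts]; print(n,np.round(q,4)[:,:2].tolist())
    for i in range(len(q)-1): d=q[i+1]-q[i]; print('  len',round(np.linalg.norm(d),4),'ang',round(np.degrees(np.arctan2(d[1],d[0])),1))
P(s,sb,[(437,233),(590,292),(711,230)],.010,'plate scene')
P(b,bb,[(763,507),(640,600)],.010,'plate side')
P(s,sk,[(38,71),(208,125),(258,88),(92,37)],.044,'block scene')
P(b,bk,[(27,490),(118,537),(258,415),(165,375)],.044,'block side')
P(b,bb,[(622,413)],.090,'hole side')
P(s,sb,[(565,102)],.090,'hole scene')
P(s,sk,[(100,58)],.049,'clevis')
```

```text
plate scene [[0.4718, 0.0062], [0.457, -0.1138], [0.5513, -0.1301]]
  len 0.121 ang -97.0
  len 0.0956 ang -9.8
plate side [[0.4537, -0.1009], [0.4717, -0.0125]]
  len 0.0901 ang 78.4
block scene [[0.4643, -0.2424], [0.4551, -0.3545], [0.5075, -0.3631], [0.5192, -0.2497]]
  len 0.1125 ang -94.7
  len 0.0531 ang -9.4
  len 0.114 ang 84.1
block side [[0.5214, -0.2401], [0.4693, -0.2362], [0.4574, -0.3548], [0.5114, -0.3566]]
  len 0.0523 ang 175.7
  len 0.1192 ang -95.7
  len 0.054 ang -1.9
hole side [[0.5111, -0.0532]]
hole scene [[0.5119, -0.0619]]
clevis [[0.4882, -0.2712]]
```

```bash
cat >> h.py <<'E'
def R(yaw,flip=1):
    a=np.radians(yaw); z=flip*np.array([np.cos(a),np.sin(a),0]); x=np.array([0,0,-1.]); y=np.cross(z,x)
    return np.column_stack([x,y,z])
def wray(ci,p,Rm,u,v):
    f=210/np.radians(ci['vertical_fov']/2) if False else 210/np.tan(np.radians(ci['vertical_fov']/2))
    dx,dy=u-ci['cx'],v-ci['cy']; r=np.hypot(dx,dy); t=r/f; s=np.sin(t)/r if r>0 else 0
    H=np.array(ci['hand_eye']); d=H[:3,:3]@np.array([dx*s,dy*s,np.cos(t)])
    return p+Rm@H[:3,3], Rm@d
def wpl(ci,p,Rm,u,v,z):
    o,d=wray(ci,p,Rm,u,v); return o+d*(z-o[2])/d[2]
def wproj(ci,p,Rm,P):
    f=210/np.tan(np.radians(ci['vertical_fov']/2))
    H=np.array(ci['hand_eye']); c=H[:3,:3].T@(Rm.T@(np.array(P)-p)-H[:3,3])
    t=np.arctan2(np.hypot(c[0],c[1]),c[2]); n=np.hypot(c[0],c[1]); return ci['cx']+f*t*c[0]/n, ci['cy']+f*t*c[1]/n
def pose(): return np.array(arm.current_ee_pos()),np.array(arm.current_tcp_rot())
E
python3 - <<'E'
from h import *
for n,p in [('blk',[.491,-.332,.165]),('brk',[.51,-.057,.19]),('brklow',[.51,-.057,.1])]:
    for y in [-6,-8]:
        for f in (1,-1):
            q=arm.solve_ik(p,R(y,f)); print(n,y,f,None if q is None else np.round(q,1))
    for f in (1,-1):
        q=arm.solve_ik(p,R(-8+90,f)); print(n,'swing',f,None if q is None else np.round(q,1))
E
```

```text
blk -6 1 [ -15.2   15.8  -15.3    0.   -58.9 -170.8]
blk -6 -1 [-15.2  15.8 -15.3   0.  -58.9   9.2]
blk -8 1 [ -15.2   15.8  -15.3    0.   -58.9 -172.8]
blk -8 -1 [-15.2  15.8 -15.3   0.  -58.9   7.2]
blk swing 1 [-15.2  15.8 -15.3   0.  -58.9 -82.8]
blk swing -1 [-15.2  15.8 -15.3   0.  -58.9  97.2]
brk -6 1 [ 15.6   7.1 -22.9   0.  -59.9 158.4]
brk -6 -1 [ 15.6   7.1 -22.9   0.  -59.9 -21.6]
brk -8 1 [ 15.6   7.1 -22.9   0.  -59.9 156.4]
brk -8 -1 [ 15.6   7.1 -22.9   0.  -59.9 -23.6]
brk swing 1 [  15.6    7.1  -22.9    0.   -59.9 -113.6]
brk swing -1 [ 15.6   7.1 -22.9   0.  -59.9  66.4]
brklow -6 1 [ 15.6  12.8 -29.5   0.  -47.7 158.4]
brklow -6 -1 [ 15.6  12.8 -29.5   0.  -47.7 -21.6]
brklow -8 1 [ 15.6  12.8 -29.5   0.  -47.7 156.4]
brklow -8 -1 [ 15.6  12.8 -29.5   0.  -47.7 -23.6]
brklow swing 1 [  15.6   12.8  -29.5    0.   -47.7 -113.6]
brklow swing -1 [ 15.6  12.8 -29.5   0.  -47.7  66.4]
```

Run:
```python
from h import *
arm.reach([.489,-.332,.165],R(-6,-1))
p,Rm=pose(); np.savez('v1.npz',p=p,R=Rm); save('wrist','w1.png')
ci=arm.camera_info('wrist')
for t in ['linch_pin_grip','loop_bar','pin_block']:
    r=arm.place_of('wrist',t); print(t,[(np.round(x['location'],4).tolist(),round(x['confidence'],2)) for x in r])
print(arm.current_time_s(),p)
```

```text
linch_pin_grip [([0.3765, -0.2914, 0.0188], 0.87), ([0.5649, -0.4194, 0.0224], 0.84), ([0.4904, -0.3325, 0.0668], 0.67)]
loop_bar [([0.5618, -0.41, 0.0022], 0.59), ([0.4934, -0.3295, 0.0762], 0.57), ([0.3876, -0.2943, -0.0002], 0.4)]
pin_block [([0.4951, -0.2989, 0.0029], 0.92)]
2.775 [ 0.48875    -0.33276007  0.1651828 ]
```

View pics/w1.png

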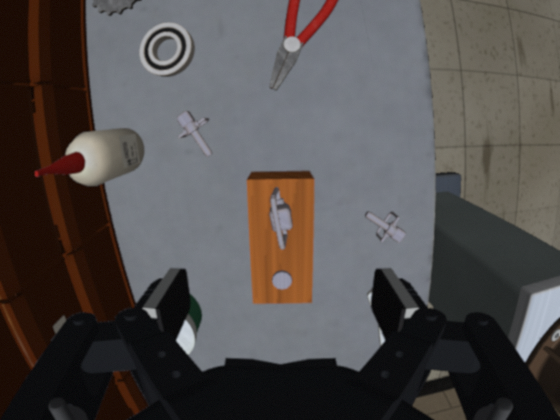

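Run:
```python
import cv2
a=cv2.imread('pics/w1.png');cv2.imwrite('pics/w1c.png',cv2.resize(a[165:310,235:330],None,fx=4.1,fy=4.1,interpolation=cv2.INTER_CUBIC))
```

```text
(no output)
```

View pics/w1c.png

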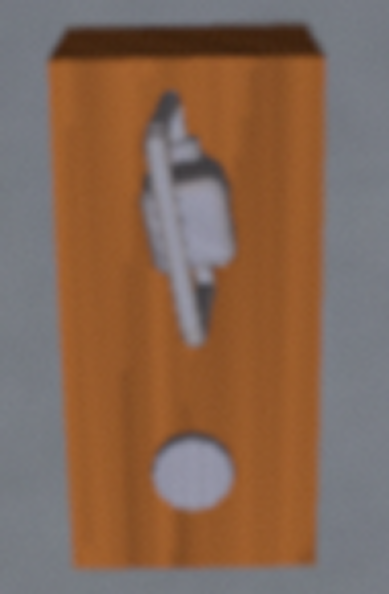

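Run:
```python
from h import *
d=np.load('v1.npz');ci=arm.camera_info('wrist')
g=lambda x,y,z:wpl(ci,d['p'],d['R'],235+x/4.1,165+y/4.1,z)[:2]
ang=lambda a:round(np.degrees(np.arctan2(a[1],a[0])),1)
a,b=g(158,140,.080),g(193,342,.080);print('bar',a,b,np.linalg.norm(a-b),ang(b-a)-90)
h=[g(*c,.073) for c in [(183,181),(221,178),(234,264),(196,268)]];print('head',np.round(h,4),np.mean(h,0))
print(ang(h[3]-h[0])-90,ang(h[2]-h[1])-90,ang(h[0]-h[1]),ang(h[3]-h[2]),[np.linalg.norm(h[i]-h[i-1]) for i in range(4)])
bl=[g(*c,.044) for c in [(48,58),(325,56),(317,566),(75,566)]];print('block',np.round(bl,4),np.mean(bl,0),ang(bl[3]-bl[0])-90,ang(bl[2]-bl[1])-90,ang(bl[0]-bl[1]),ang(bl[3]-bl[2]))
print('clevis',g(193,472,.049))
```

```text
bar [ 0.4911893  -0.34904933] [ 0.48905686 -0.31036878] 0.038739290273803406 3.200000000000003
head [[ 0.4878 -0.3392]
 [ 0.4809 -0.3391]
 [ 0.4801 -0.3223]
 [ 0.4872 -0.3223]] [ 0.48401048 -0.33070615]
2.0999999999999943 2.700000000000003 -1.4 0.3 [np.float64(0.01697853912545945), np.float64(0.006955561160467323), np.float64(0.01678664517204653), np.float64(0.007114179578942414)]
block [[ 0.513  -0.3597]
 [ 0.4576 -0.3542]
 [ 0.4678 -0.2363]
 [ 0.5234 -0.2423]] [ 0.49042783 -0.29810521] -5.0 -4.900000000000006 -5.6 -6.2
clevis [ 0.49342099 -0.26695804]
```

The scene and wrist pictures agree. The pin in the block is the large one, with its head at w1 (283,215), about (0.488,-0.3305), and a yaw of about +3°. The two small ones are lying loose at w1 (197,130) and (388,227). Next I'll look at the bracket from above.

Run:
```python
from h import *
arm.line_to([.489,-.332,.21],velocity=.2)
arm.reach([.511,-.057,.20],R(-8,-1))
arm.sleep(.15)
p,Rm=pose(); np.savez('v2.npz',p=p,R=Rm); a=save('wrist','w2.png')
for t in ['stud_root','bracket']:
    r=arm.place_of('wrist',t); print(t,[(np.round(x['location'],4).tolist(),round(x['confidence'],2)) for x in r])
print(arm.current_time_s(),p)
cv2.imwrite('pics/w2c.png',cv2.resize(a[130:290,200:360],None,fx=3.75,fy=3.75,interpolation=cv2.INTER_CUBIC))
```

```text
stud_root [([0.5347, -0.0628, 0.0892], 0.57)]
bracket [([0.522, -0.0525, -0.0023], 0.88)]
4.5167 [ 0.51102602 -0.05811285  0.19980553]
```

View pics/w2.png

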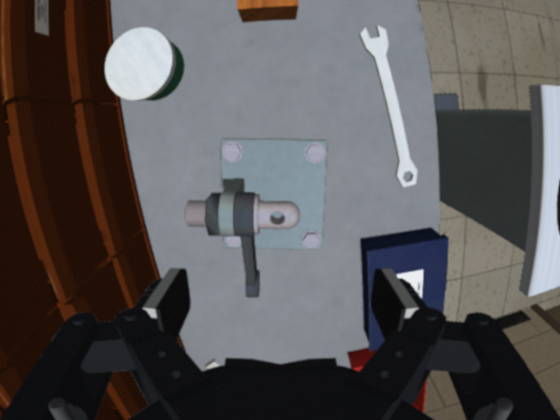

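View pics/w2c.png

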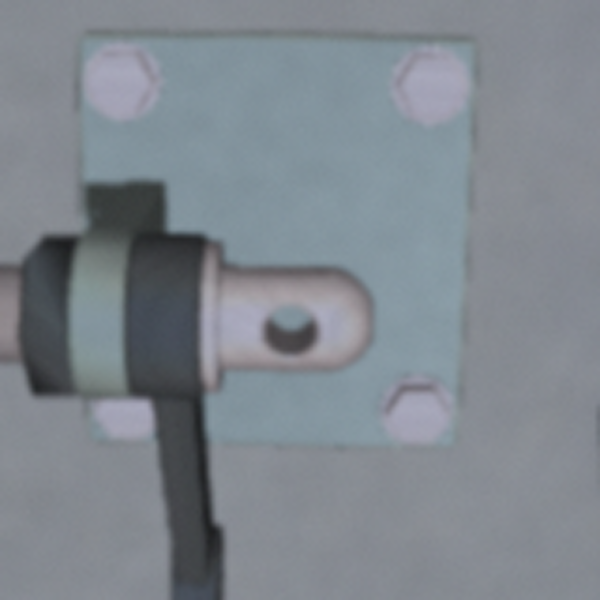

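Run:
```python
from h import *
d=np.load('v2.npz');ci=arm.camera_info('wrist')
g=lambda x,y,z:wpl(ci,d['p'],d['R'],200+x/3.75,130+y/3.75,z)[:2]
ang=lambda a:round(np.degrees(np.arctan2(a[1],a[0])),1)
pl=[g(*c,.010) for c in [(83,35),(476,39),(456,445),(90,442)]]
print('plate',np.round(pl,4),np.mean(pl,0),'yaw',ang(pl[0]-pl[1]),ang(pl[3]-pl[2]),ang(pl[3]-pl[0])-90,ang(pl[2]-pl[1])-90,[np.linalg.norm(pl[i]-pl[i-1]) for i in range(4)])
h=g(291,329,.0895);print('hole',h,'w',np.linalg.norm(g(264,329,.0895)-g(318,329,.0895)))
r=g(222,320,.088);n=g(374,318,.078);print('root',r,'nose',n,np.linalg.norm(h-r),np.linalg.norm(h-n))
e=[g(240,268,.080),g(240,369,.078)];print('edges',e, 'mid',np.mean(e,0)); e2=[g(335,270,.080),g(335,369,.078)];print(np.mean(e2,0),'axis', ang(np.mean(e,0)-np.mean(e2,0)))
```

```text
plate [[ 0.5616 -0.1197]
 [ 0.4557 -0.1032]
 [ 0.4741  0.0138]
 [ 0.5814 -0.0023]] [ 0.51816338 -0.05285386] yaw -8.8 -8.5 -9.599999999999994 -8.900000000000006 [np.float64(0.11904634444490018), np.float64(0.10717095971362639), np.float64(0.11841984976087301), np.float64(0.10852030779092292)]
hole [ 0.51318154 -0.0526508 ] w 0.0117003100810637
root [ 0.52784219 -0.05633683] nose [ 0.4948149  -0.04911186] 0.015116930265721421 0.018704481940476924
edges [array([ 0.5228464, -0.0653731]), array([ 0.52670352, -0.04133715])] mid [ 0.52477496 -0.05335512]
[ 0.50360924 -0.05011731] axis -8.7
```

Run:
```python
from h import *
Rp=R(2.8,-1)
arm.reach([.4882,-.3305,.13],Rp)
arm.line_to([.4882,-.3305,.055],velocity=.12)
arm.sleep(.1)
print(arm.current_ee_pos(),arm.current_ft_force())
arm.set_gripper(.010)
print(arm.current_finger_gap(),arm.current_ee_pos(),arm.current_ft_force())
p,Rm=pose(); np.savez('v3.npz',p=p,R=Rm); save('wrist','w3.png'); save('scene','s3.png'); save('side','d3.png');
a=cv2.imread('pics/s3.png');b=cv2.imread('pics/d3.png');c=cv2.imread('pics/w3.png')
r=lambda i,x0,y0,x1,y1:cv2.resize(i[y0:y1,x0:x1],(400,300),interpolation=cv2.INTER_CUBIC)
cv2.imwrite('pics/c3.png',np.vstack([np.hstack([r(a,270,190,390,280),r(b,290,130,410,220)]),np.hstack([r(c,200,240,360,360),r(c,0,0,560,420)])]))
print(arm.current_time_s())
```

```text
[ 0.48900069 -0.3306046   0.05604316] [ 0.37222143 -0.85955206  0.21687071]
0.014606048916938981 [ 0.48832877 -0.33062771  0.05528512] [-1.04805539  0.28420365  2.90982982]
7.275
```

View pics/c3.png

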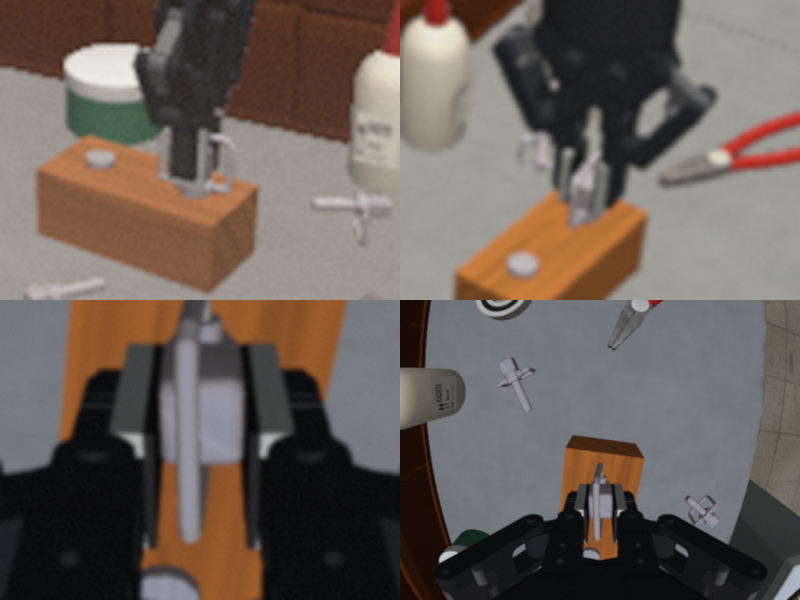

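The pin's head is between the pads, with the bar standing free between the fingers. Now I'll lift it.

Run:
```python
from h import *
p,_=pose()
arm.line_to([p[0],p[1],.10],velocity=.1)
print(arm.current_ft_force(),arm.current_finger_gap())
arm.line_to([p[0],p[1],.18],velocity=.15)
arm.reach([.5132,-.0525,.18],R(-8.9,-1))
arm.sleep(.2)
print(arm.current_ft_force(),arm.current_finger_gap(),arm.current_ee_pos())
c=save('wrist','w4.png'); a=save('scene','s4.png'); b=save('side','d4.png')
r=lambda i,x0,y0,x1,y1:cv2.resize(i[y0:y1,x0:x1],(400,300),interpolation=cv2.INTER_CUBIC)
cv2.imwrite('pics/c4.png',np.vstack([np.hstack([r(a,160,130,280,220),r(b,180,180,300,270)]),np.hstack([r(c,200,240,360,360),r(c,0,0,560,420)])]))
print(arm.current_time_s())
```

```text
[ 0.12841779  0.64988496 -1.8065083 ] 0.014301501214867337
[-0.09441624 -0.18121637 -3.10397083] 0.014197851686174991 [ 0.51319153 -0.05348825  0.17980503]
9.9917
```

View pics/c4.png

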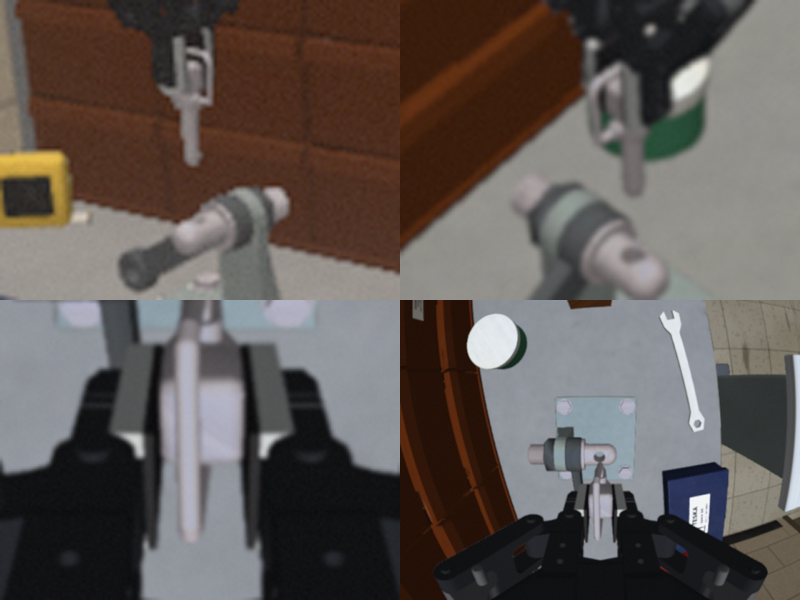

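```bash
cat >> h.py <<'E'
def F(n=4):
    return np.mean([arm.current_ft_force() for _ in range(n)],0)
E
python3 - <<'E'
from h import *
t=arm.current_time_s(); print([np.round(arm.current_ee_pos(),4).tolist() for _ in range(4)],arm.current_time_s()-t)
arm.line_to([.5132,-.0520,.15],velocity=.08); arm.sleep(.2)
P=np.mean([arm.current_ee_pos() for _ in range(4)],0); f0=F(); print(P,f0)
z=.15; cx,cy=.5132+(.5132-P[0]),-.0520+(-.0523-P[1]); print(cx,cy)
while z>.132:
    z-=.0015; arm.line_to([cx,cy,z],velocity=.03)
    f=F(2)-f0
    if z<.145: print(round(z,4),np.round(f,1),np.round(arm.current_ee_pos(),4))
    if f[2]>4 or np.hypot(f[0],f[1])>6: break
np.savez('st.npz',f0=f0,c=[cx,cy,z])
print(arm.current_time_s())
E
```

```text
[[0.5132, -0.0531, 0.1799], [0.5132, -0.0531, 0.1799], [0.5132, -0.0531, 0.1799], [0.5132, -0.0531, 0.1799]] 0.0
[ 0.51356669 -0.05193149  0.15053295] [ 0.54765871  0.04460235 -3.48329261]
0.5128333148712818 -0.052368508506490864
0.144 [-0.3 -0.4  1. ] [ 0.5128 -0.0524  0.1439]
0.1425 [-0.6  0.3  2.4] [ 0.5127 -0.0524  0.1424]
0.141 [-1.4 -0.6  2.2] [ 0.5127 -0.0524  0.1409]
0.1395 [ 0.4 -0.2  0.9] [ 0.5128 -0.0524  0.1394]
0.138 [0.4 0.1 1.9] [ 0.5129 -0.0524  0.138 ]
0.1365 [ 1.1 -0.3  0.7] [ 0.5129 -0.0523  0.1365]
0.135 [-0.1 -0.2  1.3] [ 0.5129 -0.0524  0.1349]
0.1335 [ 1.8 -0.1  0.9] [ 0.5131 -0.0523  0.1335]
0.132 [ 2.1 -0.7 -0.1] [ 0.5132 -0.0523  0.1321]
13.7167
```

Run:
```python
from h import *
d=np.load('st.npz');f0=d['f0'];cx,cy,z=d['c']
fl=np.zeros(3)
while z>.0995:
    z-=.0015 if z>.106 else .0008
    arm.line_to([cx,cy,z],velocity=.03)
    f=F(2)-f0; 
    print(round(z,4),np.round(f,1),np.round(arm.current_ee_pos(),4))
    if f[2]>7 or np.hypot(f[0],f[1])>9: break
    cx+=np.clip(.00012*f[0],-.0005,.0005) if abs(f[0])>1.5 else 0
    cy+=np.clip(.00012*f[1],-.0005,.0005) if abs(f[1])>1.5 else 0
np.savez('st.npz',f0=f0,c=[cx,cy,z])
print(arm.current_time_s(),arm.current_finger_gap())
a=save('scene','s5.png'); b=save('side','d5.png')
r=lambda i,x0,y0,x1,y1:cv2.resize(i[y0:y1,x0:x1],(400,300),interpolation=cv2.INTER_CUBIC)
cv2.imwrite('pics/c5.png',np.hstack([r(a,160,140,280,230),r(b,180,200,300,290)]))
```

```text
0.1305 [ 3.3 -1.1  0.3] [ 0.5132 -0.0523  0.1305]
0.129 [ 2.6 -0.7  0.7] [ 0.5133 -0.0523  0.1289]
0.1275 [ 2.   0.2 -0.4] [ 0.5134 -0.0524  0.1273]
0.126 [ 1.7 -0.4  0.2] [ 0.5135 -0.0524  0.1258]
0.1245 [ 0.5 -0.9  0.4] [ 0.5136 -0.0524  0.1242]
0.123 [-0.7 -0.1  1.3] [ 0.5136 -0.0524  0.1228]
0.1215 [-1.2 -0.2  1.5] [ 0.5137 -0.0524  0.1213]
0.12 [-0.5 -0.1  2.5] [ 0.5138 -0.0524  0.1198]
0.1185 [ 0.5 -0.6  2. ] [ 0.5139 -0.0524  0.1184]
0.117 [-0.5 -0.3  0.9] [ 0.5139 -0.0524  0.1169]
0.1155 [0.2 0.1 1.6] [ 0.5139 -0.0524  0.1154]
0.114 [-0.6 -0.2  1.5] [ 0.5139 -0.0524  0.1139]
0.1125 [ 0.7 -0.6  1.3] [ 0.5139 -0.0524  0.1124]
0.111 [-0.3 -0.8  2.1] [ 0.5139 -0.0524  0.1109]
0.1095 [-1.8 -0.8  1.3] [ 0.5139 -0.0524  0.1094]
0.108 [ 0. -1.  1.] [ 0.5137 -0.0524  0.1079]
0.1065 [-0.9  0.   2. ] [ 0.5137 -0.0524  0.1064]
0.105 [-0.  -0.5  0.6] [ 0.5137 -0.0524  0.1049]
0.1042 [-0.3  0.1  0.9] [ 0.5137 -0.0524  0.1041]
0.1034 [0.4 0.  1.3] [ 0.5137 -0.0524  0.1033]
0.1026 [ 0.1 -0.5  0.9] [ 0.5137 -0.0524  0.1025]
0.1018 [-0.1 -0.6  1.3] [ 0.5138 -0.0524  0.1018]
0.101 [-1.5  0.5  3.5] [ 0.5139 -0.0523  0.1011]
0.1002 [-2.4  1.6  9. ] [ 0.5139 -0.0524  0.1009]
19.7167 0.014841327744540193
```

View pics/c5.png

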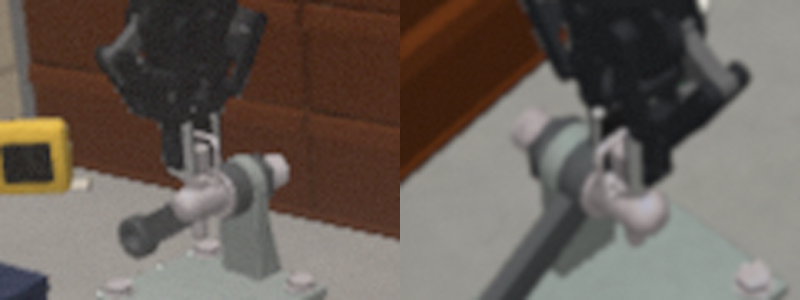

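Run:
```python
from h import *
d=np.load('st.npz');f0=d['f0'];cx,cy,z=d['c']
arm.line_to([cx,cy,.1010],velocity=.03); print(F()-f0)
arm.set_gripper(.034); print(arm.current_finger_gap(),F(),arm.current_ee_pos())
arm.line_to([cx,cy,.185],velocity=.12); arm.sleep(.2)
f0=F(); print(f0)
p,Rm=pose(); np.savez('v6.npz',p=p,R=Rm,f0=f0); c=save('wrist','w6.png'); a=save('scene','s6.png'); b=save('side','d6.png')
for cam in ('wrist','scene','side'):
  for t in ['linch_pin_grip','loop_bar']:
    r=arm.place_of(cam,t); print(cam,t,[(np.round(x['location'],4).tolist(),round(x['confidence'],2)) for x in r])
r=lambda i,x0,y0,x1,y1:cv2.resize(i[y0:y1,x0:x1],(400,300),interpolation=cv2.INTER_CUBIC)
cv2.imwrite('pics/c6.png',np.vstack([np.hstack([r(a,160,140,280,230),r(b,180,200,300,290)]),np.hstack([r(c,200,170,360,290),r(c,0,0,560,420)])]))
print(arm.current_time_s())
```

```text
[-0.82119777 -0.57631401  4.38466613]
0.034126824140079996 [-0.35649296  0.25205375  0.36692276] [ 0.51358515 -0.05236982  0.10095622]
[-0.99998851  0.85495633 -0.21452113]
wrist linch_pin_grip [([0.518, -0.0517, 0.1166], 0.57)]
wrist loop_bar [([0.5198, -0.0484, 0.126], 0.57)]
scene linch_pin_grip [([0.3813, -0.2889, 0.0202], 0.72), ([0.5113, -0.0532, 0.1121], 0.69), ([0.5617, -0.4237, 0.0207], 0.57), ([0.514, -0.0518, 0.1265], 0.42)]
scene loop_bar [([0.3851, -0.2987, 0.0021], 0.54), ([0.5169, -0.0518, 0.1255], 0.52), ([0.5615, -0.4073, 0.0019], 0.52)]
side linch_pin_grip [([0.5166, -0.0549, 0.1127], 0.96), ([0.3796, -0.2892, 0.0211], 0.5), ([0.5672, -0.4175, 0.0223], 0.46)]
side loop_bar [([0.5612, -0.4121, 0.001], 0.43), ([0.5146, -0.0556, 0.1263], 0.4)]
21.8917
```

View pics/c6.png

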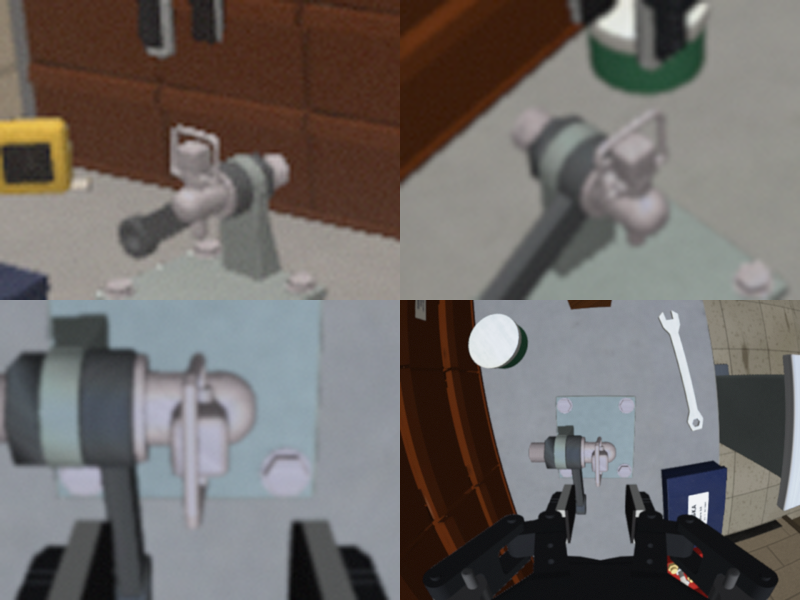

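The pin is seated and upright. In c6 the head is at about (205,440) and the loop is standing up. Next I'll turn the jaws across the stud and swing the loop in stages.

```bash
cat >> h.py <<'E'
YW=-8.9; HX,HY=.5137,-.0524
RS=R(YW+90,1)
def W(x,z,y=0.):
    a=np.radians(YW); return [HX+x*np.cos(a)-y*np.sin(a),HY+x*np.sin(a)+y*np.cos(a),z]
E
python3 - <<'E'
from h import *
arm.reach(W(.022,.185),RS); arm.sleep(.15)
g=arm.set_gripper(.032); print(arm.current_finger_gap())
arm.line_to(W(.022,.113),velocity=.12); arm.sleep(.1)
f0=F(); print(f0,arm.current_ee_pos(),W(.022,.113))
np.save('f0.npy',f0)
x=.022
while x>-.008:
    x-=.004; arm.line_to(W(x,.112),velocity=.05); f=F(2)-f0; print(round(x,3),np.round(f,1))
    if np.linalg.norm(f)>8: break
c=save('wrist','w7.png'); a=save('scene','s7.png'); b=save('side','d7.png')
r=lambda i,x0,y0,x1,y1:cv2.resize(i[y0:y1,x0:x1],(400,300),interpolation=cv2.INTER_CUBIC)
cv2.imwrite('pics/c7.png',np.vstack([np.hstack([r(a,160,140,280,230),r(b,180,200,300,290)]),np.hstack([r(c,200,240,360,360),r(c,0,0,560,420)])]))
print(arm.current_time_s())
E
```

```text
0.03182363862150244
[ 0.29387385  0.23758804 -0.47295116] [ 0.53611364 -0.05572454  0.1139096 ] [np.float64(0.5354351170469266), np.float64(-0.055803628498588304), 0.113]
0.018 [-0.4 -0.9 -0. ]
0.014 [ 0.4 -0.1 -0.1]
0.01 [ 1.1 -0.2  1.2]
0.006 [-0.1 -0.4  1. ]
0.002 [-0.3 -0.5  1. ]
-0.002 [ 0.2 -0.7  0.6]
-0.006 [ 0.8 -0.8  0.8]
-0.01 [ 0.5 -0.3 -0.3]
26.6417
```

View pics/c7.png

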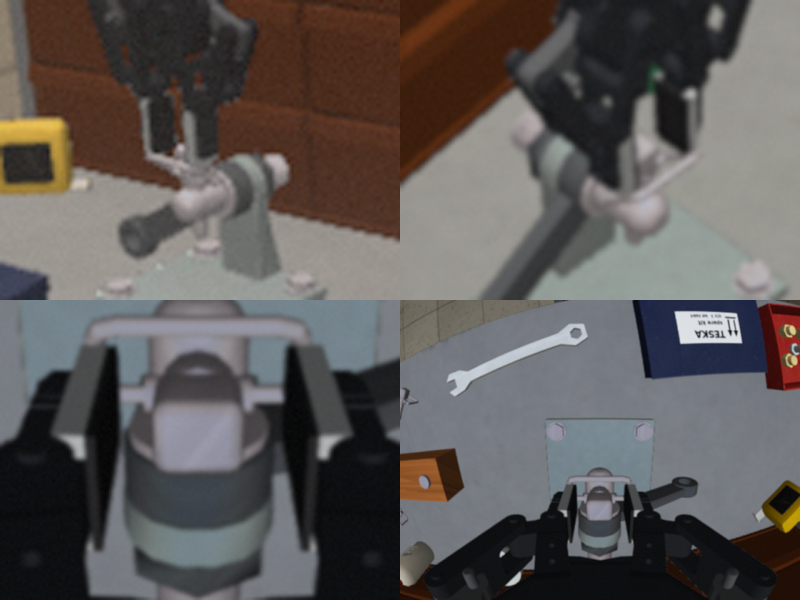

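The picture shows the loop tipped towards the nose, and the fingers straddle the stud symmetrically. I'll carry on pushing along the arc.

Run:
```python
from h import *
f0=np.load('f0.npy')
arm.line_to(W(-.012,.135),velocity=.12)
arm.line_to(W(-.037,.130),velocity=.12)
f0=F();print(f0); np.save('f0.npy',f0)
ok=True
for z in (.118,.11,.104,.098):
    arm.line_to(W(-.036,z),velocity=.06); f=F(2)-f0; print(z,np.round(f,1))
    if np.linalg.norm(f)>9: ok=False;break
th=3.14
while ok and th<3.85:
    th+=.1; r=.024+.005*np.clip((th-3.6)/.6,0,1)
    cx=r*np.cos(th)+.002*np.sin(th); cz=r*np.sin(th)-.002*np.cos(th)
    arm.line_to(W(cx-.011,.096+cz-.002),velocity=.04); f=F(2)-f0; print(round(th,2),np.round(f,1))
    if np.linalg.norm(f)>10: ok=False
c=save('wrist','w8.png'); a=save('scene','s8.png'); b=save('side','d8.png')
r=lambda i,x0,y0,x1,y1:cv2.resize(i[y0:y1,x0:x1],(400,300),interpolation=cv2.INTER_CUBIC)
cv2.imwrite('pics/c8.png',np.vstack([np.hstack([r(a,160,140,280,230),r(b,180,200,300,290)]),np.hstack([r(c,200,210,360,330),r(c,0,0,560,420)])]))
print(arm.current_time_s(),arm.current_ee_pos())
```

```text
[0.29128196 0.25406916 0.48326813]
0.118 [-0.1 -0.9 -0.9]
0.11 [0.1 0.2 0.7]
0.104 [-0.   0.3  0. ]
0.098 [-0.7 -0.4 -0.9]
3.24 [ 0.   0.1 -0.1]
3.34 [-0.6 -0.  -0.5]
3.44 [-0.5 -0.2 -1. ]
3.54 [-0.1 -0.3 -1. ]
3.64 [-0.3  0.2 -1.3]
3.74 [ 0.  -0.6 -0.4]
3.84 [ 0.5  0.  -0.2]
3.94 [-0.3 -0.7 -0.6]
30.6333 [ 0.48294148 -0.04758301  0.0761806 ]
```

View pics/c8.png

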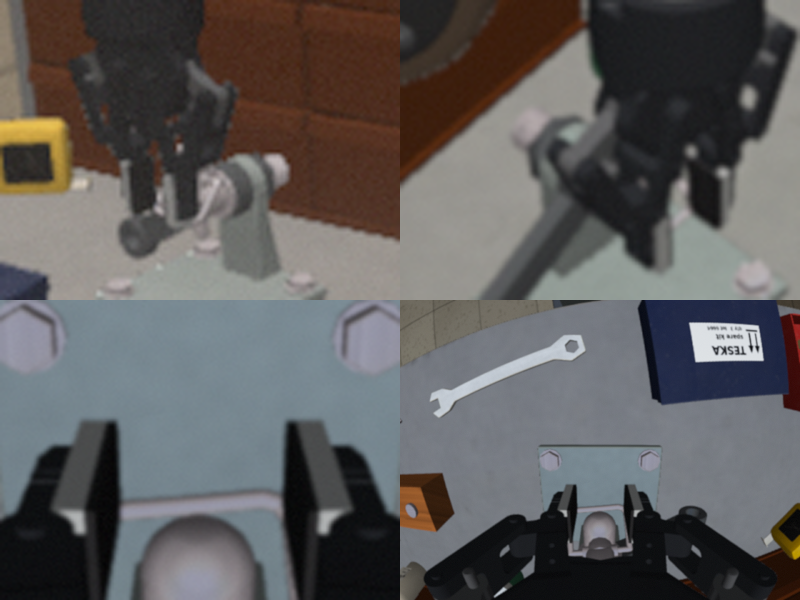

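The bar is now in front of the dome, with the fingers behind both legs. Next is the snap.

Run:
```python
from h import *
f0=np.load('f0.npy')
th=3.94
while th<4.6:
    th+=.04; r=.024+.005*np.clip((th-3.6)/.6,0,1)
    cx=r*np.cos(th)+.002*np.sin(th); cz=r*np.sin(th)-.002*np.cos(th)
    arm.line_to(W(cx-.011,.096+cz-.002),velocity=.04); f=F(2)-f0; print(round(th,2),np.round(f,1),np.round(arm.current_ee_pos(),4))
    if np.linalg.norm(f)>16: break
print(arm.current_time_s(),cx-.011)
c=save('wrist','w9.png'); a=save('scene','s9.png'); b=save('side','d9.png')
r=lambda i,x0,y0,x1,y1:cv2.resize(i[y0:y1,x0:x1],(400,300),interpolation=cv2.INTER_CUBIC)
cv2.imwrite('pics/c9.png',np.vstack([np.hstack([r(a,160,140,280,230),r(b,180,200,300,290)]),np.hstack([r(c,200,210,360,330),r(c,0,0,560,420)])]))
```

```text
3.98 [-0.5 -0.2 -0.3] [ 0.4834 -0.0477  0.0751]
4.02 [ 0.5 -0.9 -0.9] [ 0.484  -0.0477  0.0741]
4.06 [-0.4 -0.1  1.4] [ 0.4846 -0.0478  0.073 ]
4.1 [-0.5 -0.1 -0.3] [ 0.4852 -0.0479  0.072 ]
4.14 [-0.9 -0.2 -0.9] [ 0.4858 -0.0481  0.071 ]
4.18 [-1.3  0.9 -0.3] [ 0.4865 -0.0482  0.07  ]
4.22 [-2.1 -0.4 -1.4] [ 0.4872 -0.0484  0.0692]
4.26 [-3.3  0.1 -1.3] [ 0.4881 -0.0486  0.0686]
4.3 [-1.1  0.6 -0.6] [ 0.4905 -0.0485  0.0685]
4.34 [-0.6  0.4 -1.3] [ 0.4911 -0.0487  0.0678]
4.38 [-0.8 -0.7 -0.3] [ 0.4918 -0.0489  0.0673]
4.42 [-0.9 -0.3 -0.3] [ 0.4928 -0.0491  0.0668]
4.46 [-0.8 -0.9 -0.8] [ 0.4938 -0.0493  0.0663]
4.5 [ 0.1  1.1 -0.7] [ 0.4953 -0.0494  0.0662]
4.54 [ 0.  -0.5 -0.7] [ 0.4962 -0.0496  0.0658]
4.58 [-1.  -0.1 -0.6] [ 0.4971 -0.0498  0.0655]
4.62 [-4.4  1.1  2.4] [ 0.4976 -0.05    0.0652]
34.8833 -0.015666940804110328
```

View pics/c9.png

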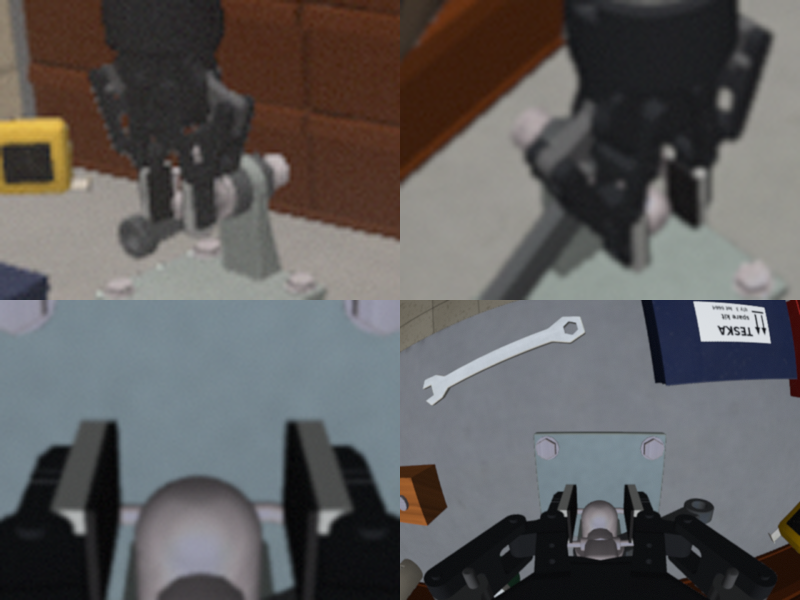

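Run:
```python
from h import *
f0=np.load('f0.npy')
x=-.0157
for i in range(4):
    x+=.0005; arm.line_to(W(x,.0650),velocity=.03); arm.sleep(.05); f=F(3)-f0; print(x,np.round(f,1),np.round(arm.current_ee_pos(),4))
    if np.linalg.norm(f)>8: break
arm.line_to(W(-.022,.065),velocity=.08)
arm.line_to(W(-.045,.066),velocity=.15)
arm.line_to(W(-.045,.19),velocity=.2)
arm.sleep(.2)
c=save('wrist','w10.png'); a=save('scene','s10.png'); b=save('side','d10.png')
for cam in ('scene','side'):
  for t in ['linch_pin_grip','linch_pin_shoulder','loop_bar']:
    r=arm.place_of(cam,t); print(cam,t,[(np.round(q['location'],4).tolist(),round(q['confidence'],2)) for q in r])
r=lambda i,x0,y0,x1,y1:cv2.resize(i[y0:y1,x0:x1],(400,300),interpolation=cv2.INTER_CUBIC)
cv2.imwrite('pics/c10.png',np.vstack([np.hstack([r(a,170,160,270,235),r(b,190,215,290,290)]),np.hstack([r(c,200,170,360,290),r(c,0,0,560,420)])]))
print(arm.current_time_s())
```

```text
-0.015199999999999998 [-6.2  1.9  5.2] [ 0.4978 -0.0501  0.0649]
scene linch_pin_grip [([0.5144, -0.055, 0.1115], 0.55), ([0.3823, -0.2873, 0.0216], 0.53), ([0.5583, -0.4206, 0.0203], 0.51)]
scene linch_pin_shoulder [([0.5184, -0.0548, 0.0911], 0.72), ([0.5585, -0.406, 0.0223], 0.7), ([0.4891, -0.2996, 0.0006], 0.23), ([0.5274, -0.0559, 0.0876], 0.18)]
scene loop_bar [([0.492, -0.2986, 0.002], 0.59), ([0.5072, -0.05, 0.0626], 0.53), ([0.5612, -0.4085, -0.0002], 0.49), ([0.3839, -0.2979, -0.0011], 0.47)]
side linch_pin_grip [([0.5657, -0.4171, 0.0223], 0.53), ([0.3801, -0.2881, 0.0217], 0.43)]
side linch_pin_shoulder [([0.5178, -0.0532, 0.0928], 0.58), ([0.5572, -0.4069, 0.0261], 0.5), ([0.3949, -0.2951, 0.0215], 0.41)]
side loop_bar [([0.5303, -0.0569, 0.0901], 0.75), ([0.5585, -0.411, 0.0006], 0.38), ([0.5182, -0.0547, 0.0008], 0.37), ([0.3784, -0.1355, -0.0004], 0.21)]
37.3
```

View pics/c10.png

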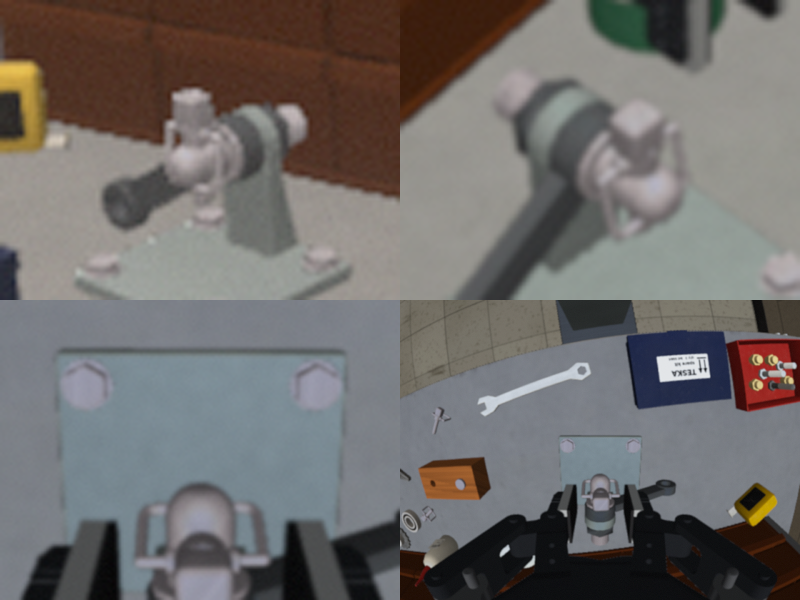

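The loop is under the stud. I'll overlay predicted loop angles to check that it's really closed.

Run:
```python
from h import *
a=cv2.imread('pics/s10.png');b=cv2.imread('pics/d10.png')
def ov(img,ci,x0,y0,k,ths):
    im=cv2.resize(img[y0:y0+75,x0:x0+100],(400,300),interpolation=cv2.INTER_CUBIC)
    for th,col in ths:
        P=[(0,.02,0),(.0305,.02,1),(.0305,-.02,1),(0,-.02,0)]
        pts=[]
        for r,y,_ in P:
            w=W(r*np.cos(th),.096+r*np.sin(th),y); u,v=proj(ci,w); pts.append([int((u-x0+.5)*4),int((v-y0+.5)*4)])
        cv2.polylines(im,[np.array(pts)],False,col,1)
    return im
S=arm.camera_info('scene');D=arm.camera_info('side')
rows=[]
for ths in ([],[(4.25,(0,0,255)),(4.5,(0,255,0))]):
    rows.append(np.hstack([ov(a,S,170,160,4,ths),ov(b,D,190,215,4,ths)]))
cv2.imwrite('pics/ov.png',np.vstack(rows))
```

```text
(no output)
```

View pics/ov.png

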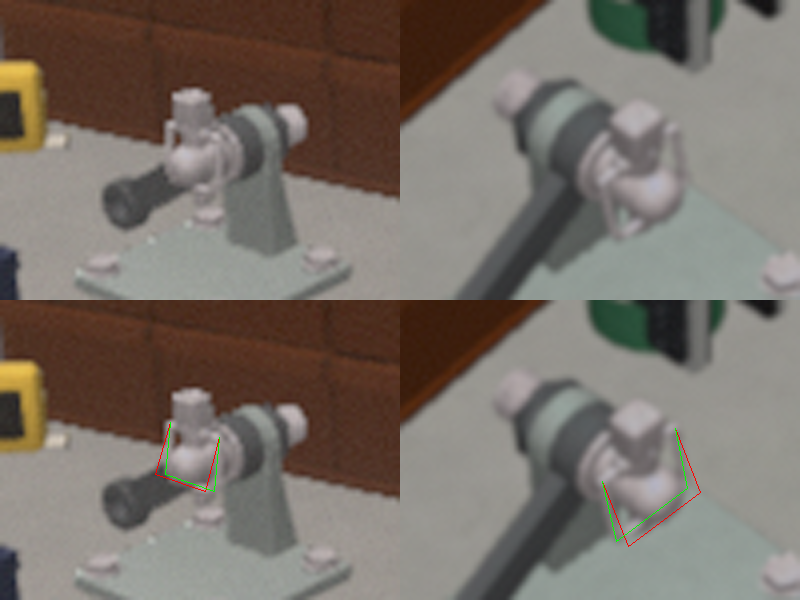

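Run:
```python
from h import *
print(arm.current_time_s(),F()); arm.close_job()
```

```text
37.3 [-0.40935093 -0.94334392 -0.67229273]
the job is handed in; nothing more can be done
```

The linch pin is through the stud's cross hole with its loop snapped closed underneath, and I handed the job in at 37.3 s. I then had no verdict, so the rest is from my own checks.

- **Insertion:** The wrist camera showed the hole about 15 mm from the stud root. Lowered with light pressure, the pin found the hole and its shoulder seated at the expected height, with about 9 N at most. I let go with the loop still upright.
- **Loop:** I swung it over with the fingers 32 mm apart. The force fell off just after 4.26 rad (peak about 3.5 N), which I take as the snap. It then met a firm stop at about 4.6 rad commanded, at about 8 N.
- **Last checks:** In the scene and side pictures the loop matched the predicted outline at about 4.5 rad or slightly more, which is past the 4.42 needed. The pin stood upright with its shoulder at about 91–93 mm by the networks. The gripper was clear with only sensor noise on the wrist.
- **Other things:** I never came near the plain pin, the tin or the spanner, and the last pictures show nothing out of place. I did not measure their positions again.
- **What disagreed:**
  - The side-camera network put the loop bar at stud height, though its picture and the scene network (63 mm up) show it under the stud.
  - The finger gap read 14.3–14.8 mm on the 16 mm head.

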